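Take the tube block off the laboratory mixer

TASK

The mixing run is over: take the aluminium tube block off the mixer and put it in the steel tray, standing flat on its base and let go. Its foot is hooked under the claw at the back of the seat, so raise its front edge over the retaining lip, tilting it back, and draw it forward out of the claw without forcing it; set it down, do not drop it, and leave the other things on the bench where they are.

Things in the scene. Friction and masses are not known exactly. Their poses are not given: they have to be found in the camera images.
- block_center (a point): Centre of the exchange block: solid aluminium with twelve tube bores in its top, 84 mm along x, 56 mm across (y, the width to grip), 42 mm high, so 21 mm from this point to underside and top; 0.29 to 0.59 kg, centre of mass here. z up, +x to its rear with the tongue. It starts loose in the mixer's seat, hooked under the claw, axes along the seat's within 1 degree.
- tongue (a point): Rear end of the block's tongue, middle of its lower edge, axes as the block's. The tongue is 40 mm wide, 12 mm long, 5 mm thick, level with the block's underside, and sticks out of the rear face, so it ends 54 mm to +x of the block's centre and 21 mm lower. The block can be tilted back about this edge.
- seat (a point): Middle of the seat, on the dark carriage plate atop the mixer, 100 mm above the bench: the seated block's underside centre to 1 mm. z up, +x to the mixer's rear, -x to its front (sloped control panel, on the robot's side, lower than the plate). The mixer is a white box 170 mm wide, 240 mm long, centred 40 mm in front of this point, fixed.
- lip: Front retaining lip of the seat, top middle: a bar 10 mm high above the plate, 4 mm thick, 72 mm wide, 45.5 mm in front (-x) of the seat point, 1.5 mm before the seated block; axes as the seat's. Its ends turn back 14 mm along the block's sides, inner faces 31 mm either side of the middle. The block's front foot must be raised over it.
- claw: Middle of the front lower edge of the claw's overhang, 46 mm behind the seat point, 9 mm above the plate; axes as the seat's. The overhang is 54 mm wide, 5 mm thick, closed behind 11 mm further on and at the sides (44 mm clear). The tongue lies 8 mm under it, so the block lifts straight only 4 mm; tilted back 0.15 to 0.25 rad, front up, it clears the lip and draws out to -x.
- tray_floor (a point): Centre of the inner floor of a fixed shallow stainless tray, 2 mm above the bench; inside 206 mm along its x and 156 mm along its y, walls 2 mm thick, their rim 16 mm above this floor (18 mm above the bench), with a flange standing 9 mm outwards. z is up. Empty at the start.
- beaker: Bystander: open glass beaker, 66 mm across, 85 mm high; origin at its underside centre.
- bottle: Bystander: capped round bottle, 70 mm across, 150 mm high; origin at its underside centre.
- cylinder: Bystander: tall glass measuring cylinder, 40 mm across, 215 mm high, round white foot 72 mm across; origin at its underside centre.
- tipbox: Bystander: box of pipette tips, 118 x 80 mm, 61 mm high; origin at its underside centre.
- forceps: Bystander: steel forceps lying flat along their x, 154 mm long, 8 to 21 mm wide (open tips to +x), 8 mm high; origin at the underside, mid-length.
- pen: Bystander: marker pen lying along its x, 128 mm long, 16 mm thick; origin at the underside, mid-length.
- block: The same block; origin at the centre of its underside, axes as above.
Not all that is in view belongs to the job. What is shaped like the block but brown or orange is not meant.

How it is judged:
By the outcome, as a careful person would: the job done as asked, in the order asked, and still so for the second after the job is handed in, with the robot touching nothing.
It also fails if it takes over 45 s, if anything falls off the work surface, if the arm or the gripper's body presses on something with over 40 N, if the wrist force passes 120 N, or if a joint passes its speed limit or range.

ROBOT

A 6-joint arm with a two-finger parallel gripper is mounted at the origin on the work surface. World frame = base frame: x ahead of the robot, y to its left, z up, the work surface at z = 0. Lengths are in m, angles in rad, forces in N, time in s.
With the tool pointing down it reaches from about 0.275 to 0.75 m from the base axis. Payload 10.2 kg.
Tool frame: the origin (TCP) lies at the very end of the fingers, on their centre line; the grasp point (between the pads) lies 19 mm behind it; x points along the fingers, y is the direction in which the jaws open and shut, and the axes are right-handed (so a half turn about x gives the same grasp; the last joint's range is limited). The gripper opens to 85 mm and grips with 20 to 120 N. Pads are 22 mm wide; open, the fingers measure 114 mm over their backs; the gripper's body (76 mm by 85 mm) begins 54 mm behind the grasp point. The pads swing forward as they close: fully open they stand 13 mm farther back than shut.
Start: joints at [0.956, 0.313, 1.498, -0, 1.331, -0.223], TCP at [0.2, 0.485, 0.231] pointing down, gripper open.
Joint ranges: [-2.94, 2.94], [-0.97, 2.17], [0.19, 2.56], [-1.23, 4.37], [0.02, 3.11], [-2.88, 2.88]. Speed limits (rad/s): [2.39, 2.39, 3.01, 3.14, 3.14, 3.14].

INTERFACE

Orientations are given as a unit quaternion [x, y, z, w].
In Python, from workcell import bot gives the robot as it stands.
- The arm moves only by the tool jog_arm, never from a script. Its argument "steps" is a list that holds one entry, the list of rows, each a list of 4 numbers: the shift along the tool's x, y, z in mm, then the turn about the tool's x in degrees. A call has 1 to 10 rows; each row shifts and turns the commanded pose from where the row before left it, along the tool's axes as they then stand; what a row does not reach is not made up. A row lasts 1/10 s, in which the tool goes at most 50 mm and 8.59 degrees, less where a joint would pass 70% of its speed; a pose out of reach is approached as far as the arm can. A call is refused whole if a number of a shift passes 50 or a number of a turn 8.59, either way. A call with a gripper value outside its range is refused whole. "grip" is the finger opening in mm, from 0 to 85.4, set as the call begins (left out, the last holds). The fingers move at their own pace and stop on an object; "squeeze" is the grip in N (left out, the last holds). Time passes only in rows, so rows that do not move let the fingers close. It gives the time, the measured TCP pose, the force and the opening at its end, in the units of the state.
- bot.observe(): the state, without advancing time (a new reading comes with each control period).
- bot.grab_frame(name): name is "scene" or "top" or "wrist"; returns a dict with "image" (480x640x3 uint8, blue, green, red), "depth" (480x640 float32, m along the optical axis (not along the pixel's ray), 0 where there is no reading), "vfov" (degrees; the focal length in pixels is half the picture's height over the tangent of half this angle, whatever the lens; pixels are square), "cx", "cy" (the principal point, pixels), "T" (4x4, takes a point from camera to world coordinates). Camera axes: x right, y down, z forward; pixel columns grow to the right and rows downward; lengths in m; the calibration is good to about 2 mm. A picture is of the moment at which its call begins.
- bot.close_job(): hands the job in, once; it reports no verdict.
Trained networks look in the newest picture that a camera, given by its name, has taken for a name from the list of things; names that differ only in an ending like _2 or _b are one class to them, and where a whole thing is asked for, a point or a joint stands for the part that bears it (a point fixed in the world has none). Each returns a list of dicts, best first, with "confidence" (0 to 1); they miss things now and then, are a little off and sometimes report something else, mostly with a low value. They report only what shows in the picture. A call takes as long as a camera call. They do not tell look-alikes from the thing itself.
- bot.boxes_of(camera, query): "centre" ([column, row] in pixels, amid what is visible of it).
- bot.outline_of(camera, query): "mask" (480x640 bool, what is visible of it) and "centre" ([column, row] in pixels, amid what is visible of it).
The state is a dict: "time_s": time; "joint_pos": joint angles; "qd": joint speeds; "effort": joint torques, N m; "position": TCP position; "eef_rot": TCP orientation; "force": force on the tool from outside, world axes, zero at the start; "ft_torque": the same for the moment, N m; "opening": opening from 0.0 (shut) to 1.0 (fully open).
Only numpy, scipy, OpenCV 4.12 (cv2) and the standard library are available. Lean on these libraries where they do the work, as an engineer would, in place of code of your own. Each camera call takes 0.05 s, during which the arm holds its last target. There are 200 camera calls.

## Working session

There is one attempt and no reset: what is moved stays moved. The work goes in short steps, Python scripts to look and compute and a tool call to move; the robot and the scene stay as the last step left them, time stands still between calls to the robot, and variables do not carry over. Pictures are saved under pics/ and viewed, about 8 in all and at most 12, crops included, and the job is handed in when it is done.

Besides the shell and the picture viewer there is one more tool, called as name([rows], argument=value, ...), one row to a line, values as JSON. jog_arm: Moves the arm, as the interface text tells. Its arguments: {"type":"object","properties":{"steps":{"type":"array","items":{"type":"array","items":{"type":"array","items":{"type":"number"}}}},"grip":{"type":"number"},"squeeze":{"type":"number"}},"required":["steps"]}

```bash
mkdir -p pics; ls; cat > h.py <<'E'
import numpy as np, cv2
from workcell import bot
def grab(n):
    f=bot.grab_frame(n); f['f']=240/np.tan(np.radians(f['vfov'])/2); return f
def pts(f,mask=None):
    v,u=np.nonzero((f['depth']>0)&(mask if mask is not None else True))
    d=f['depth'][v,u]; p=np.c_[(u-f['cx'])*d/f['f'],(v-f['cy'])*d/f['f'],d]
    return p@f['T'][:3,:3].T+f['T'][:3,3],u,v
E
python3 - <<'E'
from h import *
s=bot.observe(); print({k:np.round(v,3) for k,v in s.items()})
fs={}
for n in ('scene','top'):
    f=grab(n); cv2.imwrite(f'pics/{n}1.png',f['image'])
    print(n,f['f'],np.round(f['T'],3).tolist())
    for q in ('block','seat','tray_floor','claw','lip','beaker','bottle','cylinder','tipbox','forceps','pen'):
        for r in bot.outline_of(n,q)[:3]:
            if r['mask'].sum()==0: continue
            p,_,_=pts(f,r['mask'])
            if len(p): print(q,round(r['confidence'],2),np.round(r['centre']),np.round(np.median(p,0),3),np.round(np.percentile(p,3,axis=0),3),np.round(np.percentile(p,97,axis=0),3))
E
```

```text
pics
{'time_s': np.float64(0.0), 'joint_pos': array([ 0.956,  0.313,  1.498,  0.   ,  1.331, -0.223]), 'qd': array([ 0.   , -0.003, -0.001,  0.002, -0.   ,  0.   ]), 'effort': array([-2.0000e-03, -4.1224e+01, -2.5974e+01, -0.0000e+00,  4.0000e-03,
        0.0000e+00]), 'position': array([0.2  , 0.485, 0.231]), 'eef_rot': array([ 0.137,  0.694, -0.138,  0.693]), 'force': array([-0.129,  0.398, -0.315]), 'ft_torque': array([-0.002, -0.026,  0.006]), 'opening': np.float64(1.001)}
scene 615.8767117593692 [[0.872, 0.389, -0.298, 1.019], [0.49, -0.703, 0.515, -0.819], [-0.009, -0.595, -0.804, 1.4], [0.0, 0.0, 0.0, 1.0]]
block 0.95 [362. 377.] [ 0.797 -0.226  0.039] [ 0.751 -0.252  0.005] [ 0.837 -0.191  0.047]
block 0.93 [310. 431.] [ 0.758 -0.402  0.04 ] [ 0.715 -0.433  0.003] [ 0.801 -0.37   0.047]
block 0.85 [280. 325.] [ 0.591 -0.246  0.139] [ 0.545 -0.273  0.101] [ 0.633 -0.206  0.147]
seat 0.96 [273. 335.] [ 0.573 -0.266  0.09 ] [ 0.441 -0.332  0.031] [ 0.675 -0.152  0.111]
tray_floor 0.83 [375. 208.] [0.582 0.267 0.005] [ 0.472  0.172 -0.003] [0.689 0.352 0.023]
tray_floor 0.62 [271
[... 2032 characters left out ...]
]
beaker 0.75 [317. 223.] [0.627 0.01  0.034] [ 0.587 -0.02  -0.002] [0.647 0.039 0.086]
bottle 0.9 [317. 183.] [0.714 0.01  0.102] [ 0.697 -0.019  0.021] [0.744 0.038 0.15 ]
cylinder 0.2 [430. 232.] [ 0.584 -0.236  0.139] [ 0.545 -0.267  0.11 ] [ 0.625 -0.206  0.144]
tipbox 0.94 [109. 284.] [0.485 0.481 0.055] [0.43  0.448 0.007] [0.543 0.528 0.062]
tipbox 0.44 [318. 182.] [0.715 0.01  0.1  ] [ 0.697 -0.022  0.014] [0.746 0.04  0.15 ]
forceps 0.48 [308. 324.] [0.391 0.022 0.006] [ 0.383  0.02  -0.001] [0.403 0.025 0.01 ]
pen 0.62 [211. 249.] [0.582 0.264 0.002] [ 0.474  0.175 -0.003] [0.692 0.351 0.019]
pen 0.6 [331. 319.] [ 0.402 -0.027  0.013] [ 0.348 -0.036  0.001] [ 0.465 -0.018  0.018]
```

```bash
python3 - <<'E'
from h import *
a=cv2.imread('pics/scene1.png');b=cv2.imread('pics/top1.png')
c=cv2.resize(a[270:470,180:430],(500,400)); d=cv2.resize(b[180:280,375:490],None,fx=4,fy=4)
cv2.imwrite('pics/top_scene.png',np.hstack([cv2.resize(b,(400,300)),cv2.resize(a,(400,300))]))
o=np.zeros((600,800,3),np.uint8); o[:300,:400]=cv2.resize(b,(400,300)); o[:300,400:]=cv2.resize(a,(400,300))
o[300:,:345]=cv2.resize(d,(345,300)); o[300:,400:775]=cv2.resize(c,(375,300))
cv2.imwrite('pics/m1.png',o)
E
```

```text
(no output)
```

View pics/m1.png

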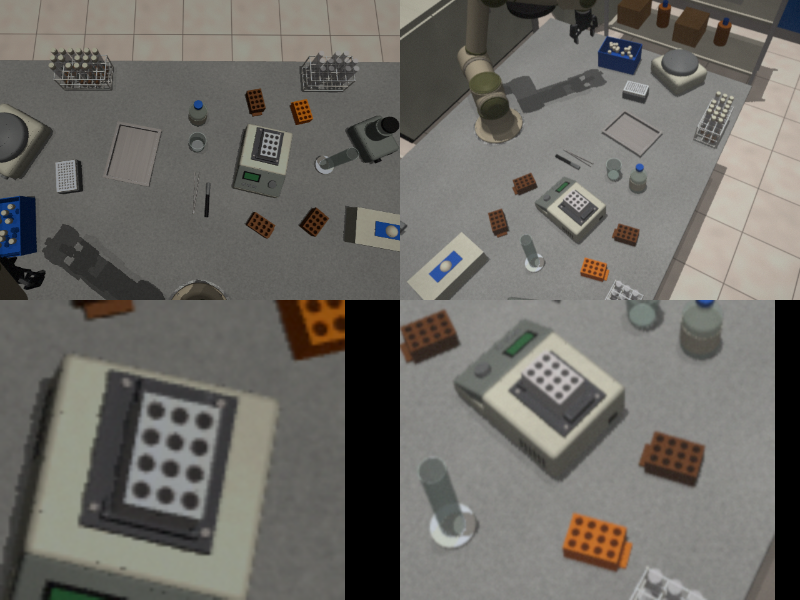

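```bash
cat >> h.py <<'E'
from scipy.spatial.transform import Rotation as R
def meas(cam,near,q='block'):
    f=grab(cam); best=None
    for r in bot.outline_of(cam,q):
        p,_,_=pts(f,r['mask'])
        if len(p)<50: continue
        d=np.linalg.norm(np.median(p,0)[:2]-near)
        if best is None or d<best[0]: best=(d,p,r)
    return f,best[1],best[2]
def rect(p):
    r=cv2.minAreaRect((p[:,:2]*1000).astype(np.float32)); return r
def togo(goal,yaw):   # goal xyz for TCP, yaw of the tool y axis modulo pi -> tool-frame shift after turn
    s=bot.observe(); M=R.from_quat(s['eef_rot']).as_matrix()
    t=np.array([-np.sin(yaw),np.cos(yaw),0]); 
    if t@M[:,1]<0: t=-t
    a=np.arctan2(np.cross(M[:,1],t)@M[:,0],M[:,1]@t)
    M2=M@R.from_rotvec([a,0,0]).as_matrix(); dw=np.array(goal)-s['position']
    return np.degrees(a), M2.T@dw*1000, M.T@dw*1000
E
python3 - <<'E'
from h import *
for c in ('top','scene'):
    f,p,r=meas(c,[.588,-.24]); t=p[(p[:,2]>.133)&(p[:,2]<.152)]
    print(c,len(t),rect(t),np.median(t[:,2]))
    f,p,r=meas(c,[.583,.265],'tray_floor'); print(rect(p)); fl=p[p[:,2]<.008]; print(rect(fl),np.median(fl[:,2]))
    # plate of carriage
    q,u,v=pts(f); m=(np.hypot(q[:,0]-.588,q[:,1]+.24)<.09)&(q[:,2]>.09)&(q[:,2]<.106); 
    img=f['image'][v,u].mean(1); d=m&(img<110); print('plate',d.sum(),rect(q[d]))
s=bot.observe();print(R.from_quat(s['eef_rot']).as_matrix().round(3).tolist())
print(togo([.57,-.236,.2],np.radians(-12)))
E
```

```text
top 814 ((588.0089111328125, -239.2060089111328), (57.20852279663086, 85.47083282470703), 77.87836456298828) 0.14043674529041844
((586.8585815429688, 263.84124755859375), (187.88723754882812, 234.73281860351562), 79.29653930664062)
((587.5840454101562, 265.36163330078125), (184.66070556640625, 233.9459686279297), 79.26994323730469) 0.0011926339722924117
plate 1008 ((582.0947265625, -220.01544189453125), (135.13673400878906, 158.0553436279297), 76.42034149169922)
scene 703 ((588.7340087890625, -241.03701782226562), (57.367122650146484, 86.99739074707031), 78.0837173461914) 0.1417817679090514
((578.400634765625, 269.7274475097656), (201.35572814941406, 243.87965393066406), 80.24847412109375)
((574.680419921875, 276.6174011230469), (189.72354125976562, 234.66969299316406), 81.04686737060547) 0.0025558279318274035
plate 637 ((602.5638427734375, -244.08364868164062), (98.99071502685547, 133.59397888183594), 76.82388305664062)
[[-0.0, 0.382, 0.924], [0.0, 0.924, -0.382], [-1.0, 0.0, -0.0]]
(np.float64(-10.450013335348755), array([  31.2873816 , -628.62510753,  511.39142483]), array([  31.2873816 , -525.44346432,  616.92777617]))
```

jog_arm([
  [[0,-20,16,-5.2],[0,-37,30,-5.2],[0,-38,31,0],[0,-38,31,0],[0,-38,31,0],[0,-38,31,0],[0,-38,31,0],[0,-38,31,0],[0,-38,31,0],[0,-38,31,0]],
], grip=85, squeeze=20)

```text
time_s: 2.6
position: [0.405, 0.0653, 0.2316]
eef_rot: [0.074, 0.703, -0.074, 0.703]
force: [0.8, 0.6, 0.0]
opening: 0.993
```

```bash
python3 -c "
from h import *
print(togo([.567,-.2355,.2],np.radians(-12.1)),bot.observe()['joint_pos'])"
```

```text
(np.float64(0.03570825722100907), array([  31.73691613, -260.14599353,  221.46619536]), array([  31.73691613, -260.28396664,  221.30402244])) [-1.27696338e-01  5.47907130e-02  1.81035759e+00  1.19964021e-04
  1.27557735e+00 -1.48796599e+00]
```

jog_arm([
  [[0,-38,32,0],[0,-38,32,0],[0,-38,32,0],[0,-38,32,0],[0,-38,32,0],[10,-38,32,0],[10,-22,19,0],[10,-10,10,0],[0,0,0,0]],
])

```text
time_s: 3.5
position: [0.5657, -0.2336, 0.1993]
eef_rot: [0.075, 0.704, -0.074, 0.702]
force: [0.3, 0.6, 0.1]
opening: 0.996
```

```bash
python3 -c "
from h import *
f,p,r=meas('wrist',[.588,-.24]); cv2.imwrite('pics/w1.png',f['image']); t=p[(p[:,2]>.133)&(p[:,2]<.152)]
print(r['confidence'],len(t),rect(t),np.median(t[:,2]))
print(togo([.567,-.2355,.113],np.radians(-12.1)))"
```

```text
0.82 9581 ((586.5925903320312, -241.25662231445312), (56.23378372192383, 84.75741577148438), 77.7084732055664) 0.14254272953315822
(np.float64(0.05776239244165132), array([88.56155734, -3.18235278,  1.97044127]), array([88.56155734, -3.18433765,  1.967232  ]))
```

View pics/w1.png

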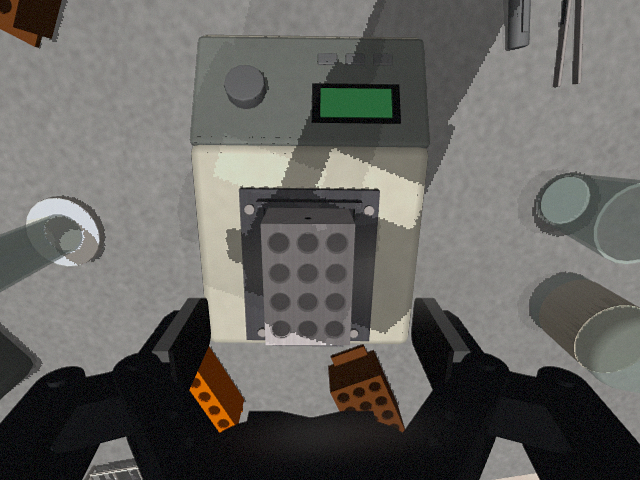

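jog_arm([
  [[10,-4,1,0],[15,0,0,0],[15,0,0,0],[15,0,0,0],[15,0,0,0],[10,0,0,0],[6,0,0,0],[0,0,0,0],[0,0,0,0]],
])

```text
time_s: 4.5
position: [0.5663, -0.2367, 0.1161]
eef_rot: [0.074, 0.703, -0.074, 0.704]
force: [1.3, -0.6, 0.3]
opening: 0.993
```

```bash
python3 -c "
from h import *
f=grab('wrist'); cv2.imwrite('pics/w2.png',f['image'])
print(togo([.5658,-.2362,.111],np.radians(-12.2)))"
```

```text
(np.float64(0.15761092600420024), array([ 5.19472232,  0.40929148, -0.69263436]), array([ 5.19472232,  0.41119525, -0.69150585]))
```

View pics/w2.png

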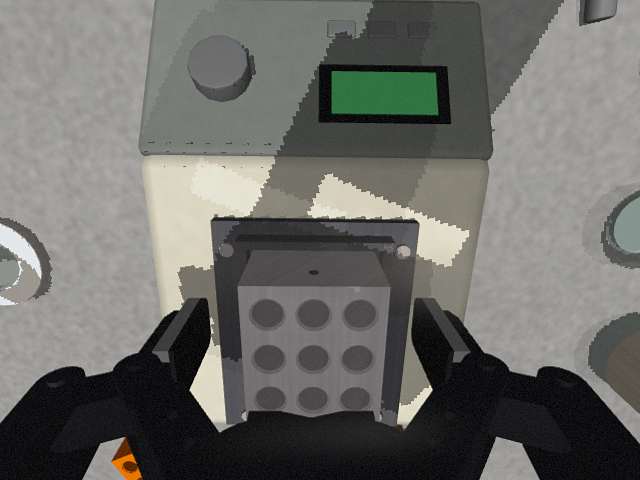

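jog_arm([
  [[4,0,-1,0],[0,0,0,0],[0,0,0,0],[0,0,0,0],[0,0,0,0],[0,0,0,0],[0,0,0,0],[0,0,0,0]],
], grip=40, squeeze=22)

```text
time_s: 5.35
position: [0.565, -0.2362, 0.1114]
eef_rot: [0.074, 0.703, -0.074, 0.703]
force: [-1.8, 2.8, 1.3]
opening: 0.651
```

jog_arm([
  [[-1,0,0,0],[-1,0,0.3,0],[-1,0,0.3,0],[-1,0,0.4,0],[-1,0,0.4,0],[-1,0,0.4,0],[0,0,0,0]],
])

```text
time_s: 6.05
position: [0.5668, -0.2367, 0.1172]
eef_rot: [0.074, 0.703, -0.074, 0.703]
force: [0.6, -0.4, -7.7]
opening: 0.648
```

```bash
cat >> h.py <<'E'
def tilt(cam,near):
    f,p,r=meas(cam,near); n=p
    for _ in range(6):
        c=n.mean(0); w=np.linalg.svd(n-c,full_matrices=False)[2][2]; w*=np.sign(w[2]); n2=p[np.abs((p-c)@w)<.003]
        n=n2
    fw=np.array([np.cos(np.radians(-12.2)),np.sin(np.radians(-12.2)),0])
    print(cam,round(r['confidence'],2),len(p),len(n),'tilt(front up +)',np.arctan2(w@fw,w[2]).round(3),'along',np.percentile((n)@fw,[1,99]).round(4),'z',np.percentile(n[:,2],[2,50,98]).round(4))
    return f
E
python3 -c "
from h import *
for c in('top','scene','wrist'): 
  try: tilt(c,[.588,-.24])
  except Exception as e: print(c,e)
s=bot.observe();print(s['force'],s['position'],s['opening'])"
```

```text
top 0.73 1051 206 tilt(front up +) -0.274 along [0.7774 0.8632] z [0.0213 0.039  0.0436]
scene 0.58 902 221 tilt(front up +) 0.142 along [0.5998 0.6711] z [0.1355 0.1451 0.1507]
wrist 0.55 23544 7074 tilt(front up +) -0.207 along [0.5841 0.6378] z [0.1367 0.1475 0.1488]
[ 1.42231233  0.12343107 -8.01395004] [ 0.56682643 -0.23671408  0.11726065] 0.6529368655771912
```

jog_arm([
  [[-1,0,0.5,0],[-1,0,0.5,0],[-1,0,0.5,0],[-1,0,0.5,0],[0,0,0,0]],
])

```text
time_s: 6.85
position: [0.5689, -0.2372, 0.1216]
eef_rot: [0.074, 0.703, -0.074, 0.703]
force: [-0.1, 1.7, -7.4]
opening: 0.649
```

```bash
python3 -c "
from h import *
f=grab('scene');g=grab('wrist');o=np.zeros((480,800,3),np.uint8)
cv2.imwrite('pics/s3.png',np.hstack([cv2.resize(f['image'][285:375,225:345],(440,330),interpolation=cv2.INTER_CUBIC),cv2.resize(g['image'][200:440,140:500],(360,330))[:, :360]]))
for q in('block','tongue'):
  for r in bot.boxes_of('wrist',q): print(q,r)
s=bot.observe();print(s['force'],s['ft_torque'],s['position'],s['opening'])"
```

```text
block {'centre': [162.3, 451.9], 'confidence': 0.88}
block {'centre': [312.7, 328.0], 'confidence': 0.83}
tongue {'centre': [162.9, 452.4], 'confidence': 0.92}
tongue {'centre': [309.8, 329.1], 'confidence': 0.6}
tongue {'centre': [623.4, 222.4], 'confidence': 0.4}
tongue {'centre': [620.2, 351.8], 'confidence': 0.39}
[-0.88145697  0.90194202 -6.66749667] [0.18440805 0.20722844 0.07705484] [ 0.56886743 -0.23718086  0.12156542] 0.6512963494093018
```

View pics/s3.png

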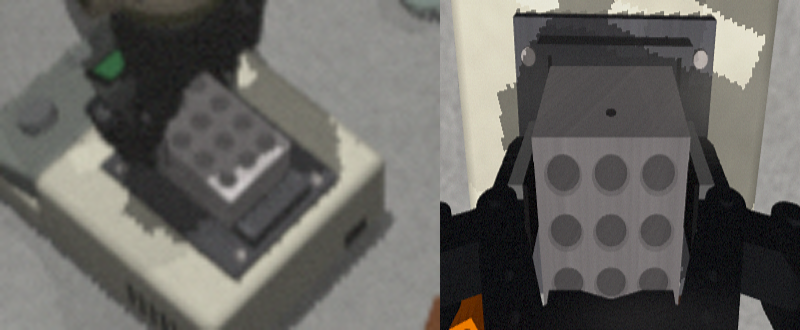

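```bash
cat >> h.py <<'E'
def wt(x0=245,x1=380,y0=305,y1=395):
    f=grab('wrist'); m=np.zeros((480,640),bool); m[y0:y1,x0:x1]=1
    p,_,_=pts(f,m); n=p[p[:,2]>np.median(p[:,2])-.012]
    for _ in range(10):
        c=n.mean(0); w=np.linalg.svd(n-c,full_matrices=False)[2][2]; w*=np.sign(w[2]); e=(p-c)@w; n=p[np.abs(e)<.002]
    a=np.radians(-12.2); fw=np.array([np.cos(a),np.sin(a),0]); lf=np.array([-np.sin(a),np.cos(a),0])
    s=bot.observe()
    print('tilt',np.round([np.arctan2(w@fw,w[2]),w@lf],3),len(n)/len(p),'front top edge rel TCP along,z',((n-s['position'])@fw).min().round(4),n[((n@fw)<np.percentile(n@fw,2)),2].mean().round(4),'force',s['force'].round(1),s['position'].round(4))
    return f
E
python3 -c "
from h import *
wt()"
```

```text
tilt [ 0.088 -0.002] 0.7284757257464229 front top edge rel TCP along,z -0.0171 0.1543 force [-0.3  0.5 -5.8] [ 0.5689 -0.2372  0.1216]
```

jog_arm([
  [[-1,0,0.5,0],[-1,0,0.5,0],[-1,0,0.5,0],[-1,0,0.5,0],[-1,0,0.5,0],[-1,0,0.5,0],[0,0,0,0]],
], squeeze=20)

```text
time_s: 7.8
position: [0.572, -0.2379, 0.1275]
eef_rot: [0.074, 0.703, -0.074, 0.703]
force: [1.3, 0.3, -8.4]
opening: 0.648
```

```bash
python3 -c "
from h import *
wt()"
```

```text
tilt [ 0.175 -0.002] 0.7334490453756509 front top edge rel TCP along,z -0.0179 0.1613 force [ 1.   1.5 -7.5] [ 0.5719 -0.2379  0.1275]
```

jog_arm([
  [[1,0,0,0],[0.5,0,-1,0],[0,0,-2,0],[0,0,-2,0],[0,0,-2,0],[0,0,-2,0],[0,0,0,0]],
])

```text
time_s: 8.55
position: [0.5627, -0.2359, 0.126]
eef_rot: [0.074, 0.703, -0.074, 0.703]
force: [-0.6, 0.5, -5.8]
opening: 0.655
```

```bash
python3 -c "
from h import *
wt()"
```

```text
tilt [ 0.173 -0.001] 0.7332947403241813 front top edge rel TCP along,z -0.0179 0.1598 force [ 0.1 -0.9 -5.3] [ 0.5629 -0.236   0.126 ]
```

jog_arm([
  [[0,0,-3,0],[0,0,-3,0],[0,0,-3,0],[0,0,-3,0],[-2,0,-3,0],[-4,0,-1,0],[-6,0,0,0],[-8,0,0,0],[0,0,0,0]],
])

```text
time_s: 9.5
position: [0.548, -0.233, 0.1476]
eef_rot: [0.074, 0.702, -0.075, 0.704]
force: [-0.4, -1.0, -5.3]
opening: 0.647
```

```bash
python3 -c "
from h import *
f=wt()
cv2.imwrite('pics/w4.png',np.hstack([f['image'],grab('scene')['image'][:,200:400]])[200:480])"
```

```text
tilt [0.17 0.  ] 0.7340882790543891 front top edge rel TCP along,z -0.0177 0.1814 force [-0.1 -0.6 -5.5] [ 0.5477 -0.2328  0.1468]
```

View pics/w4.png

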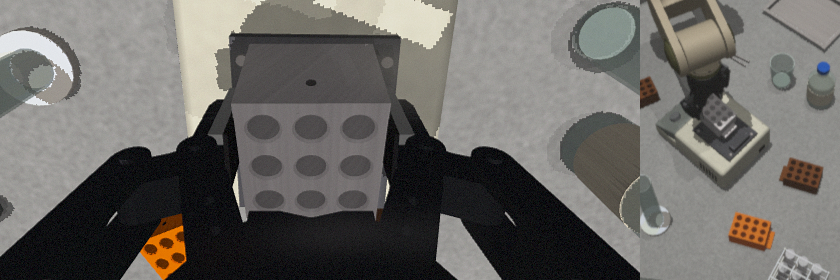

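jog_arm([
  [[-15,0,0,0],[-30,0,0,0],[-40,0,0,0],[-30,0,0,0],[0,0,0,0]],
], squeeze=40)

```text
time_s: 10.1
position: [0.5484, -0.2333, 0.265]
eef_rot: [0.073, 0.701, -0.075, 0.706]
force: [0.9, -0.8, -5.1]
opening: 0.646
```

```bash
python3 -c "
from h import *
wt()
print(togo([.5615,.272,.1],np.radians(-12.2)))"
```

```text
tilt [0.166 0.001] 0.7338623026696421 front top edge rel TCP along,z -0.0172 0.2985 force [-0.3 -0.8 -5.3] [ 0.5477 -0.2328  0.2617]
(np.float64(0.153303684879754), array([160.92262639, 496.4967865 , -93.55359363]), array([160.92262639, 496.74532602, -92.22480669]))
```

Clear of everything; carry over at this height (y +496, z −93).

jog_arm([
  [[0,15,-3,0],[0,28,-5,0],[0,36,-7,0],[0,40,-7.5,0],[0,40,-7.5,0],[0,40,-7.5,0],[0,40,-7.5,0],[0,40,-7.5,0],[0,40,-7.5,0],[0,40,-7.5,0]],
])

```text
time_s: 11.15
position: [0.5549, 0.1349, 0.2585]
eef_rot: [0.074, 0.705, -0.074, 0.702]
force: [0.8, 0.1, -4.9]
opening: 0.645
```

jog_arm([
  [[0,40,-7.5,0],[0,36,-7.5,0],[0,30,-5,0],[0,20,-5,0],[0,10,-3,0],[0,0,0,0],[0,0,0,0]],
])

```text
time_s: 11.85
position: [0.557, 0.2707, 0.2601]
eef_rot: [0.074, 0.704, -0.075, 0.703]
force: [-0.7, -0.6, -5.2]
opening: 0.65
```

```bash
python3 -c "
from h import *
f=wt();cv2.imwrite('pics/w5.png',f['image'])
g,p,r=meas('scene',[.583,.265],'tray_floor');fl=p[abs(p[:,2]-.002)<.006]; print(rect(p),rect(fl))
print(togo([.5615,.272,.06],np.radians(-12.2)))"
```

```text
tilt [ 0.174 -0.001] 0.7338676361232752 front top edge rel TCP along,z -0.0181 0.2937 force [-0.3 -1.  -4.5] [0.5572 0.2704 0.2604]
((577.637939453125, 268.6543273925781), (204.39990234375, 244.2520294189453), 79.76248168945312) ((576.2320556640625, 274.5812072753906), (189.62538146972656, 239.1800537109375), 79.07720947265625)
(np.float64(0.07215266848578354), array([200.8792753 ,   2.47208224,   3.66721988]), array([200.8792753 ,   2.46746215,   3.67033007]))
```

View pics/w5.png

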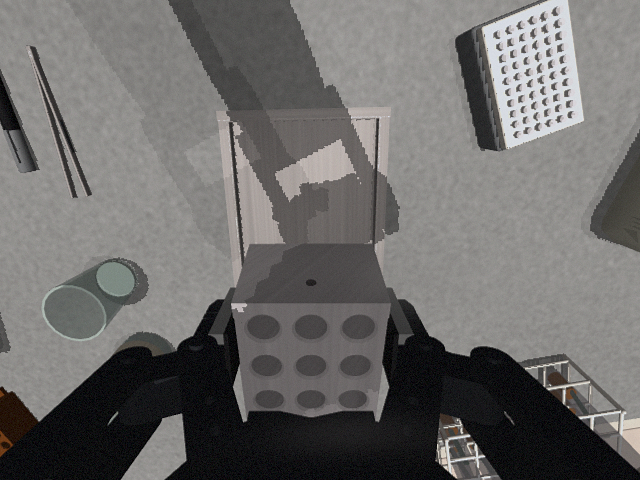

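jog_arm([
  [[20,2,3,0],[35,0,0,0],[40,0,0,0],[40,0,0,0],[35,0,0,0],[20,0,0,0],[12,0,0,0],[6,0,0,0],[0,0,0,0],[0,0,0,0]],
])

```text
time_s: 13.0
position: [0.5613, 0.2728, 0.0542]
eef_rot: [0.075, 0.702, -0.074, 0.704]
force: [-1.2, 0.1, -5.6]
opening: 0.642
```

```bash
python3 -c "
from h import *
f=wt()"
```

```text
tilt [ 0.17  -0.002] 0.7321325291250104 front top edge rel TCP along,z -0.0178 0.0878 force [ 0.6 -0.2 -5.2] [0.5613 0.2729 0.0543]
```

jog_arm([
  [[8,0,0,0],[8,0,0,0],[5,0,0,0],[2,0,0,0],[2,0,0,0],[1,0,0,0],[1,0,-0.4,0],[1,0,-0.4,0],[0,0,0,0]],
], squeeze=20)

```text
time_s: 13.95
position: [0.5603, 0.2729, 0.026]
eef_rot: [0.074, 0.703, -0.074, 0.704]
force: [-4.5, -0.5, 4.5]
opening: 0.646
```

```bash
python3 -c "
from h import *
f=wt()"
```

```text
tilt [ 0.163 -0.001] 0.7333828750722484 front top edge rel TCP along,z -0.0177 0.0595 force [-3.6 -2.3  4.6] [0.5603 0.2729 0.026 ]
```

jog_arm([
  [[1,0,-0.7,0],[1,0,-0.7,0],[1,0,-0.7,0],[1,0,-0.7,0],[0,0,0,0]],
])

```text
time_s: 14.5
position: [0.5578, 0.2737, 0.0218]
eef_rot: [0.074, 0.702, -0.074, 0.704]
force: [-1.5, -1.3, 5.5]
opening: 0.648
```

```bash
python3 -c "
from h import *
f=wt()"
```

```text
tilt [ 0.105 -0.001] 0.7265741199801685 front top edge rel TCP along,z -0.0174 0.0543 force [-1.8 -0.7  5.6] [0.5578 0.2737 0.0218]
```

jog_arm([
  [[1,0,-0.5,0],[1,0,-0.5,0],[1,0,-0.5,0],[1,0,-0.5,0],[1,0,-0.5,0],[1,0,-0.4,0],[0,0,0,0]],
])

```text
time_s: 15.25
position: [0.5545, 0.2744, 0.0155]
eef_rot: [0.074, 0.703, -0.074, 0.704]
force: [-3.3, 0.2, 5.0]
opening: 0.643
```

```bash
python3 -c "
from h import *
f=wt()"
```

```text
tilt [ 0.022 -0.   ] 0.7092667603538068 front top edge rel TCP along,z -0.0164 0.0468 force [-4.1 -0.5  5.3] [0.5545 0.2744 0.0155]
```

jog_arm([
  [[0.6,0,-0.3,0],[0.6,0,-0.3,0],[0.5,0,-0.2,0],[0.4,0,0,0],[0,0,0,0]],
])

```text
time_s: 15.8
position: [0.5539, 0.2745, 0.0141]
eef_rot: [0.074, 0.703, -0.074, 0.704]
force: [-5.5, -2.3, 9.3]
opening: 0.644
```

```bash
python3 -c "
from h import *
f=wt()"
```

```text
tilt [ 0.002 -0.001] 0.7029081295439524 front top edge rel TCP along,z -0.0161 0.0452 force [-5.8 -2.5 10.9] [0.5538 0.2745 0.014 ]
```

jog_arm([
  [[0,0,0,0],[0,0,0,0],[0,0,0,0],[0,0,0,0],[0,0,0,0],[0,0,0,0]],
], grip=80)

```text
time_s: 16.45
position: [0.5535, 0.2743, 0.0127]
eef_rot: [0.074, 0.703, -0.074, 0.703]
force: [0.5, 0.4, -0.0]
opening: 0.934
```

jog_arm([
  [[-5,0,0,0],[-15,0,0,0],[-30,0,0,0],[-40,0,0,0],[-40,0,0,0],[-30,0,0,0],[-20,0,0,0],[0,0,0,0],[0,0,0,0]],
])

```text
time_s: 17.35
position: [0.5532, 0.2742, 0.1929]
eef_rot: [0.074, 0.703, -0.074, 0.703]
force: [0.3, 0.3, -1.1]
opening: 0.937
```

```bash
python3 -c "
from h import *
f,p,r=meas('wrist',[.576,.27]); t=p[p[:,2]>.035]; print(rect(t),np.percentile(t[:,2],[2,50,98]))
c=t.mean(0); print('normal',np.linalg.svd(t-c,full_matrices=False)[2][2].round(4))
g=grab('scene')['image']; h=grab('top')['image']
cv2.imwrite('pics/fin.png',np.vstack([np.hstack([cv2.resize(f['image'],(400,300)),cv2.resize(g,(400,300))]),np.hstack([cv2.resize(h,(400,300)),cv2.resize(g[160:260,310:443],(400,300))])]))
s=bot.observe();print(s['force'],s['position'],s['opening'],s['time_s'])"
```

```text
((575.6083374023438, 268.6298522949219), (56.09546661376953, 84.62937927246094), 77.78267669677734) [0.03660727 0.04459689 0.04608847]
normal [ 1.e-03 -8.e-04  1.e+00]
[ 0.96068173  0.40364109 -0.17424891] [0.55304537 0.27414895 0.1916481 ] 0.9378161450893995 17.55
```

View pics/fin.png

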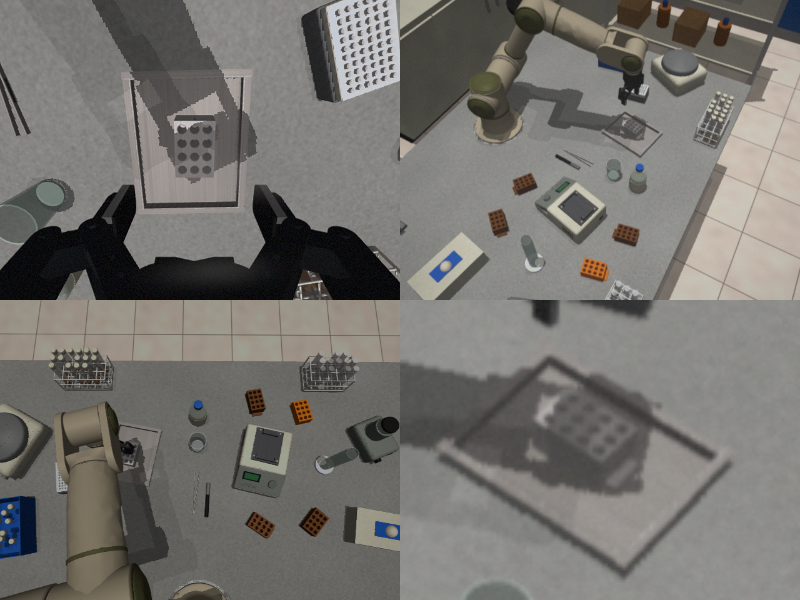

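The final picture shows the block lying flat in the tray (wrist view about (195,145)). The mixer seat is empty and the other things are where they were. Nothing is being touched, so I am handing in.

```bash
python3 -c "
from workcell import bot
print(bot.close_job())"
```

```text
the job is handed in; nothing more can be done
None
```

The aluminium block is off the mixer and standing flat on its base inside the steel tray, let go. I handed the job in at about 17.6 s.

- **Removal:** I gripped it lightly (20–22 N) forward of its centre. As I lifted, it pivoted back in the pads to 0.175 rad. I then eased it down 1.5 mm and drew it forward out of the claw. The wrist force readings were about 8 N or less throughout.
- **Setting down:** The rear edge touched the tray floor first, and I rotated the block flat to 0.002 rad before opening the gripper. The highest wrist force I read was about 12 N.
- **Last checks:** The block's top face sits at about 44.6 mm, against the 44 mm expected, and is level to about 0.001. Its centre is at about (0.576, 0.269), well inside the tray walls. The fingers are clear and the seat is empty. The beaker, bottle, cylinder, forceps and pen look unmoved. The tip box was mostly hidden behind the arm in the last top view, but looked undisturbed in the other two.
- **Disagreements:** My first tilt fits from the network outlines, made during the early lift, gave inconsistent values. I replaced them with a direct depth plane fit from the wrist camera. The tray centre differed by about 1 cm between the top and scene cameras, which is well within the free space in the tray.

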